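Refit the drip-tray grille

TASK

Put the larger of the two slotted dark-steel grilles back into the drip tray: tuck one of its short edges under the tray's lip, then lower the opposite edge inside the rim, so that the grille ends lying flat on the tray's two ledges, held under the lip, and let go. Leave the smaller grille where it lies.

Things in the scene. Friction and masses are not known exactly. Their poses are not given: they have to be found in the camera images.
- drip_tray: Metal tray fixed on the bench, 192 (x) x 152 (y) x 58 mm high; origin: centre of its underside, z = 0. Walls 6 mm; rim 54 mm high; well 180 (x) x 140 mm (y). The grille lies on two ledges across the well, tops at z = 30: x = -90 to -45 (under the lip) and x = 65 to 90. Seated centrally, its handle centre is over the origin at z = 76 mm. Lip on the -x side, which faces the robot, turned by the yaw.
- tray_lip (a point): Middle of the lip's free edge, at its underside: x = -56, y = 0, z = 54 mm in the tray's frame, same axes. The lip, 4 mm thick, runs along the tray's whole -x side and covers the well from x = -90 to -56. The slot below it is 24 mm high. From its edge to the opposite wall is 146 mm, so the longer grille cannot go in level: tilt it, lip end low by about 12 degrees.
- grille_handle (a point): Larger slotted dark-steel grille, 160 (x) x 110 (y), 6 mm thick, about 0.3 kg, loose, flat on the bench; same either way round. In its middle a white plastic handle bar 12 (x) x 66 (y) x 24 mm high on two posts 52 mm apart. The point is the bar's centre, 46 mm above the grille's underside (bar top 58 mm). x runs along its length, z up; short edges at x = -80 and 80 mm.
- small_grille_handle (a point): A smaller grille of the same make, 110 (x) x 80 mm (y), with the same handle: too short for this tray, to be left where it lies. The point is its handle bar's centre, 46 mm above its underside; axes as for the larger grille.
Things that resemble listed ones, but are neither listed nor needed, are in the scene too. Leave any red look-alike of the part that bears grille_handle alone. Leave any orange look-alike of the drip_tray alone.

How it is judged:
At the end, for the whole second after the job is handed in: The larger grille lies flat on both ledges, one short edge under the lip: handle centre within 16 mm along and 22 mm across of the tray's centre and within 5 mm of 76 mm above the bench, level within 3.4 degrees, its length within 14 degrees of the tray's (x of grille_handle in the frame of drip_tray between -0.016 and 0.016 m and y of grille_handle in the frame of drip_tray between -0.022 and 0.022 m and z of grille_handle in the frame of drip_tray between 0.071 and 0.081 m and angle between grille_handle's own z axis and vertical below 0.06 rad and angle between the x axis of grille_handle and the x axis of drip_tray, either way round below 0.25 rad); the robot touches nothing.
It fails at once if the smaller grille is moved by more than 30 mm (distance of small_grille_handle from where it was at the start of the episode above 0.03 m).
It also fails if it takes over 45 s, if anything falls off the work surface, if the arm or the gripper's body presses on something with over 40 N, if the wrist force passes 120 N, or if a joint passes its speed limit or range.

ROBOT

A 6-joint arm with a two-finger parallel gripper is mounted at the origin on the work surface. World frame = base frame: x ahead of the robot, y to its left, z up, the work surface at z = 0. Lengths are in m, angles in rad, forces in N, time in s.
With the tool pointing down it reaches from about 0.375 to 0.9 m from the base axis. Payload 3.1 kg.
Tool frame: the origin (TCP) lies at the very end of the fingers, on their centre line; the grasp point (between the pads) lies 19 mm behind it; z points along the fingers, y is the direction in which the jaws open and shut (so a half turn about z gives the same grasp; the last joint's range is limited). The gripper opens to 85 mm and grips with 20 to 120 N. Pads are 22 mm wide; open, the fingers measure 114 mm over their backs; the gripper's body (76 mm by 85 mm) begins 54 mm behind the grasp point. The pads swing forward as they close: fully open they stand 13 mm farther back than shut.
Start: joints at [-1.431, 0.527, 1.433, -0, 1.181, -0.178], TCP at [0.196, -0.593, 0.231] pointing down, gripper open.
Joint ranges: [-3.08, 3.08], [-0.75, 2.2], [0.22, 2.44], [-1.43, 4.57], [0, 2.65], [-2.85, 2.85]. Speed limits (rad/s): [2.79, 2.79, 3.14, 3.14, 3.14, 3.14].

INTERFACE

Orientations are given as a unit quaternion [x, y, z, w].
In Python, from station import manip gives the robot as it stands.
- The arm moves only by the tool send_rows, never from a script. Its argument "motion" is a list of rows, each an object with "gripper": the finger opening in mm, from 0 to 85.4; "travel": the shift along the tool's x, y, z in mm, a list of three; "rotation": the turn, a rotation vector about the tool's x, y, z in degrees, a list of three. In form: [{"gripper": gripper, "travel": [x, y, z], "rotation": [ax, ay, az]}, ...]. A call has 1 to 12 rows; each row shifts and turns the commanded pose from where the row before left it, along the tool's axes as they then stand; what a row does not reach is not made up. A row lasts 1/12 s, in which the tool goes at most 41.7 mm and 7.16 degrees, less where a joint would pass 70% of its speed; a pose out of reach is approached as far as the arm can. A call is refused whole if a number of a shift passes 41.7 or a number of a turn 7.16, either way. A call with a gripper value outside its range is refused whole. The fingers move at their own pace and stop on an object; "newtons" is the grip in N (left out, the last holds). Time passes only in rows, so rows that do not move let the fingers close. It gives the time, the measured TCP pose, the force and the opening at its end, in the units of the state.
- manip.sense(): the state, without advancing time (a new reading comes with each control period).
- manip.snapshot(name): name is "side" or "top"; returns the picture (420x560x3 uint8, red, green, blue); there is no depth.
- manip.calibration(name): a dict with "fx", "fy", "cx", "cy" (pixels), "k1" (the pictures are not rectified: a ray, as slopes to the right and down, at radius r is drawn at 1 + k1 r^2 times it, then the intrinsics apply), "cam_to_world" (4x4, takes a point from camera to world coordinates). Camera axes: x right, y down, z forward; pixel columns grow to the right and rows downward; lengths in m; the calibration is good to about 2 mm. A picture is of the moment at which its call begins. calibration takes no time and is no camera call.
- manip.sign_off(): hands the job in, once; it reports no verdict.
The state is a dict: "t": time; "q": joint angles; "qd": joint speeds; "tau": joint torques, N m; "tcp_pos": TCP position; "tool_rot": TCP orientation; "force": force on the tool from outside, world axes, zero at the start; "ft_torque": the same for the moment, N m; "finger_gap": opening from 0.0 (shut) to 1.0 (fully open).
Only numpy, scipy, OpenCV 4.12 (cv2) and the standard library are available. Lean on these libraries where they do the work, as an engineer would, in place of code of your own. Each camera call takes 0.05 s, during which the arm holds its last target. There are 200 camera calls.

## Working session

There is one attempt and no reset: what is moved stays moved. The work goes in short steps, Python scripts to look and compute and a tool call to move; the robot and the scene stay as the last step left them, time stands still between calls to the robot, and variables do not carry over. Pictures are saved under pics/ and viewed, about 8 in all and at most 12, crops included, and the job is handed in when it is done.

Besides the shell and the picture viewer there is one more tool, called by a JSON object that holds its "name" and its "arguments". send_rows: Moves the arm, as the interface text tells. Its arguments: {"type":"object","properties":{"motion":{"type":"array","items":{"type":"object","properties":{"gripper":{"type":"number"},"travel":{"type":"array","items":{"type":"number"}},"rotation":{"type":"array","items":{"type":"number"}}}}},"newtons":{"type":"number"}},"required":["motion"]}

```bash
mkdir -p pics; python3 - <<'E'
from station import manip
import cv2,numpy as np
for n in("top","side"):
    im=manip.snapshot(n); cv2.imwrite(f"pics/{n}0.png",im[:,:,::-1])
    c=manip.calibration(n); print(n,{k:c[k] for k in c if k!="cam_to_world"}); print(np.round(c["cam_to_world"],4))
s=manip.sense(); print(s["t"],s["tcp_pos"],s["tool_rot"],s["finger_gap"])
E
```

```text
top {'fx': 459.418853213658, 'fy': 459.418853213658, 'cx': 275.7285051821032, 'cy': 218.27240808061256, 'k1': -0.014278021504837228}
[[-0.0117 -0.9987  0.0501  0.3461]
 [-0.9997  0.0106 -0.0223  0.012 ]
 [ 0.0218 -0.0503 -0.9985  1.3074]
 [ 0.      0.      0.      1.    ]]
side {'fx': 447.8817900419087, 'fy': 447.8817900419087, 'cx': 280.736693777384, 'cy': 214.28947770942483, 'k1': -0.14014120175713596}
[[-0.8698 -0.3     0.3918  0.0408]
 [-0.4932  0.5035 -0.7094  0.7151]
 [ 0.0156 -0.8103 -0.5858  0.6504]
 [ 0.      0.      0.      1.    ]]
0.1 [ 0.19581596 -0.59284154  0.23041594] [ 9.87327301e-01  1.58694030e-01  3.26836184e-05 -1.00188793e-03] 0.9996430970436971
```

View pics/top0.png

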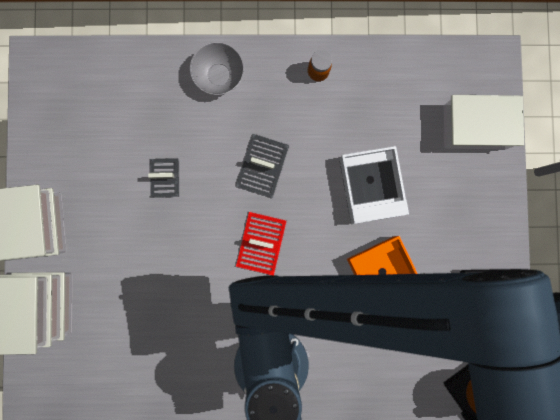

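View pics/side0.png

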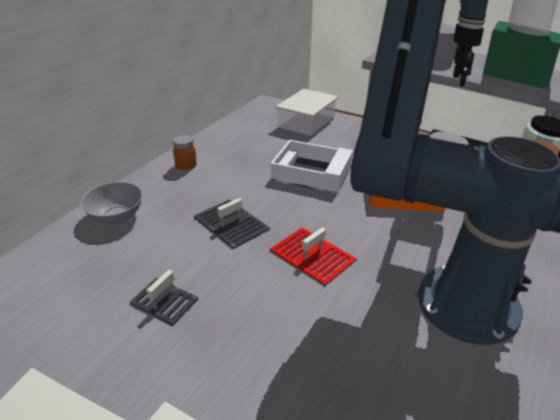

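Top view: the candidates are the dark grille at (262,165), the small dark grille at (164,177) and a red look-alike at (261,243). The dark grille at (262,165) is the larger, non-red one. The tray is the white one at (375,185), with its lip on the robot side around (380,213). The orange tray at (382,262) is a decoy. I'll confirm this in an enlarged crop with measured positions.

```bash
cat > h.py <<'E'
import numpy as np,cv2
from station import manip
def ray(n,uv):
    c=manip.calibration(n);uv=np.atleast_2d(uv).astype(float)
    d=np.c_[(uv[:,0]-c["cx"])/c["fx"],(uv[:,1]-c["cy"])/c["fy"]];s=d.copy()
    for _ in range(20): s=d/(1+c["k1"]*(s**2).sum(1,keepdims=True))
    T=np.array(c["cam_to_world"]);return T[:3,3],np.c_[s,np.ones(len(s))]@T[:3,:3].T
def at_z(n,uv,z):
    o,d=ray(n,uv);return o+d*((z-o[2])/d[:,2])[:,None]
def proj(n,P):
    c=manip.calibration(n);T=np.array(c["cam_to_world"]);p=(np.atleast_2d(P)-T[:3,3])@T[:3,:3]
    s=p[:,:2]/p[:,2:];s=s*(1+c["k1"]*(s**2).sum(1,keepdims=True));return s*[c["fx"],c["fy"]]+[c["cx"],c["cy"]]
E
python3 - <<'E'
from h import *
im=cv2.imread("pics/top0.png")
cr=cv2.resize(im[125:230,225:420],None,fx=4,fy=4,interpolation=cv2.INTER_CUBIC);cv2.imwrite("pics/crop1.png",cr)
g=cv2.cvtColor(im,cv2.COLOR_BGR2GRAY)
for nm,(x0,x1,y0,y1),lo,hi,z in(("grille",(232,295,130,202),0,75,.006),("small",(145,185,150,202),0,75,.006),("handle",(245,282,150,175),180,256,.058),("handle_small",(145,178,168,184),180,256,.058),("tray",(335,415,140,230),185,256,.056)):
    m=((g>=lo)&(g<hi)).astype(np.uint8);k=np.zeros_like(m);k[y0:y1,x0:x1]=m[y0:y1,x0:x1]
    n,l,st,ce=cv2.connectedComponentsWithStats(k);i=1+st[1:,4].argmax()
    pts=np.argwhere(l==i)[:,::-1].astype(np.float32)
    w=at_z("top",pts,z)[:,:2]*1000
    r=cv2.minAreaRect(w.astype(np.float32));print(nm,len(pts),np.round(pts.mean(0),1),"world mm",np.round(r[0],1),np.round(r[1],1),round(r[2],1),np.round(cv2.boxPoints(r)).tolist())
E
```

```text
grille 1099 [261.4 165.2] world mm [564.1  25.9] [115.7 157.4] 71.8 [[471.0, -4.0], [621.0, -54.0], [657.0, 56.0], [507.0, 105.0]]
small 293 [162.8 185.7] world mm [503.5 302.8] [82.3 51.3] 89.5 [[477.0, 262.0], [529.0, 261.0], [530.0, 344.0], [478.0, 344.0]]
handle 81 [262.3 162.2] world mm [563.2  19.5] [63.2  9.6] 72.0 [[549.0, -9.0], [558.0, -12.0], [577.0, 48.0], [568.0, 51.0]]
handle_small 84 [160.5 174.7] world mm [531.5 299.3] [62.5  8.2] 89.5 [[527.0, 268.0], [535.0, 268.0], [536.0, 331.0], [528.0, 331.0]]
tray 1631 [375.3 190.3] world mm [ 500.1 -291.5] [193.3 153. ] 9.1 [[393.0, -231.0], [417.0, -382.0], [608.0, -352.0], [583.0, -201.0]]
```

View pics/crop1.png

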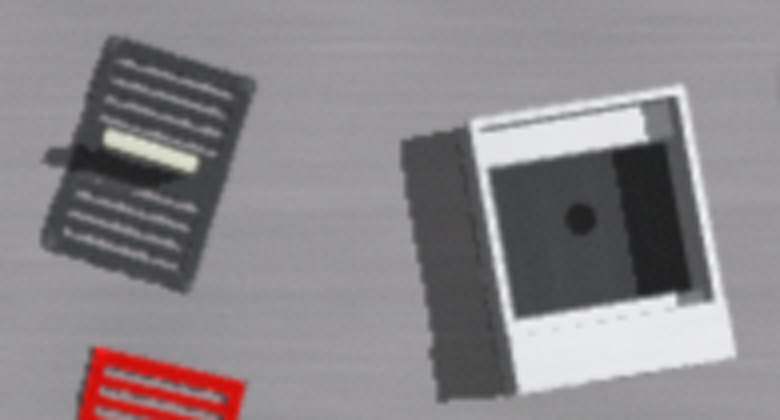

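The crop confirms it. The larger dark grille measures about 157x113 mm, the small one's handle is near (0.53,0.30), and the tray measures 193x153 mm with its lip strip on the robot side.

- Grille: centre about (563,20) mm, length axis at -18.2°.
- Tray: centre (500,-291) mm, x axis at +9.1°.

I'll turn the tool first.

{"name": "send_rows", "arguments": {"motion": [{"rotation":[0,0,-6.7],"gripper":50},{"rotation":[0,0,-6.7]},{"rotation":[0,0,-6.7]},{"rotation":[0,0,-6.7]},{"rotation":[0,0,-6.7]},{"rotation":[0,0,-6.7]},{"rotation":[0,0,-6.7]},{"rotation":[0,0,-6.7]}], "newtons": 60}}

```text
validation failed for argument at $.mo...
```

{"name": "send_rows", "arguments": {"motion": [{"travel":[29,6.6,0]},{"travel":[29,6.6,0]},{"travel":[29,6.6,0]},{"travel":[29,6.6,0]},{"travel":[29,6.6,0]},{"travel":[29,6.6,0]},{"travel":[29,6.6,0]},{"travel":[29,6.6,0]},{"travel":[29,6.6,0]},{"travel":[29,6.6,0]},{"travel":[29,6.6,0]},{"travel":[29,6.6,0]}]}}

```text
validation failed for argument at $.mo...
```

{"name": "send_rows", "arguments": {"motion": [{"travel":[29,6.6,0]},{"travel":[29,6.6,0]},{"travel":[29,6.6,0]},{"travel":[29,6.6,0]},{"travel":[29,6.6,0]},{"travel":[29,6.6,0]},{"travel":[29,6.6,0]},{"travel":[29,6.6,0]},{"travel":[29,6.6,0]},{"travel":[29,6.6,0]},{"travel":[29,6.6,0]},{"travel":[0,0,0]},{"travel":[0,0,0]}]}}

```text
validation failed for argument at $.mo...
```

Each row probably needs all three keys.

{"name": "send_rows", "arguments": {"motion": [{"gripper":50,"travel":[0,0,0],"rotation":[0,0,-6.7]},{"gripper":50,"travel":[0,0,0],"rotation":[0,0,-6.7]},{"gripper":50,"travel":[0,0,0],"rotation":[0,0,-6.7]},{"gripper":50,"travel":[0,0,0],"rotation":[0,0,-6.7]},{"gripper":50,"travel":[0,0,0],"rotation":[0,0,-6.7]},{"gripper":50,"travel":[0,0,0],"rotation":[0,0,-6.7]},{"gripper":50,"travel":[0,0,0],"rotation":[0,0,-6.7]},{"gripper":50,"travel":[0,0,0],"rotation":[0,0,-6.7]}], "newtons": 60}}

```text
t: 0.77
tcp_pos: [0.1958, -0.5931, 0.2307]
tool_rot: [0.808, 0.589, 0.0, -0.001]
force: [-0.3, 0.5, -0.0]
finger_gap: 0.587
```

{"name": "send_rows", "arguments": {"motion": [{"gripper":50,"travel":[29,6.6,0],"rotation":[0,0,0]},{"gripper":50,"travel":[29,6.6,0],"rotation":[0,0,0]},{"gripper":50,"travel":[29,6.6,0],"rotation":[0,0,0]},{"gripper":50,"travel":[29,6.6,0],"rotation":[0,0,0]},{"gripper":50,"travel":[29,6.6,0],"rotation":[0,0,0]},{"gripper":50,"travel":[29,6.6,0],"rotation":[0,0,0]},{"gripper":50,"travel":[29,6.6,0],"rotation":[0,0,0]},{"gripper":50,"travel":[29,6.6,0],"rotation":[0,0,0]},{"gripper":50,"travel":[29,6.6,0],"rotation":[0,0,0]},{"gripper":50,"travel":[29,6.6,0],"rotation":[0,0,0]},{"gripper":50,"travel":[29,6.6,0],"rotation":[0,0,0]},{"gripper":50,"travel":[29,6.6,0],"rotation":[0,0,0]}]}}

```text
t: 1.77
tcp_pos: [0.3798, -0.2859, 0.2311]
tool_rot: [0.81, 0.587, 0.0, -0.0]
force: [0.4, -0.8, -0.6]
finger_gap: 0.585
```

{"name": "send_rows", "arguments": {"motion": [{"gripper":50,"travel":[29,6.6,0],"rotation":[0,0,0]},{"gripper":50,"travel":[29,6.6,0],"rotation":[0,0,0]},{"gripper":50,"travel":[29,6.6,0],"rotation":[0,0,0]},{"gripper":50,"travel":[29,6.6,0],"rotation":[0,0,0]},{"gripper":50,"travel":[29,6.6,0],"rotation":[0,0,0]},{"gripper":50,"travel":[29,6.6,0],"rotation":[0,0,0]},{"gripper":50,"travel":[29,6.6,0],"rotation":[0,0,0]},{"gripper":50,"travel":[29,6.6,0],"rotation":[0,0,0]},{"gripper":50,"travel":[29,6.6,0],"rotation":[0,0,0]},{"gripper":50,"travel":[29,6.6,0],"rotation":[0,0,0]},{"gripper":50,"travel":[0,0,0],"rotation":[0,0,0]}]}}

```text
t: 2.68
tcp_pos: [0.5345, -0.0284, 0.2311]
tool_rot: [0.808, 0.589, 0.001, -0.0]
force: [0.1, -0.3, 0.0]
finger_gap: 0.589
```

```bash
cat >> h.py <<'E'
from scipy.spatial.transform import Rotation as R
def togo(goal):
    s=manip.sense();r=R.from_quat(s["tool_rot"]);M=r.as_matrix()
    print("t",round(s["t"],2),"tcp",np.round(s["tcp_pos"]*1000,1),"yaw_y",round(np.degrees(np.arctan2(M[1,1],M[0,1])),2),"zaxis",np.round(M[:,2],3),"gap",round(s["finger_gap"],3),"F",np.round(s["force"],1))
    print("tool-frame mm to goal",np.round(M.T@(np.array(goal)-s["tcp_pos"]*1000),1))
E
python3 - <<'E'
from h import *
im=cv2.imread("pics/side0.png")
# side handle blob vs predicted bar
a=np.radians(-18.2);ux=np.array([np.cos(a),np.sin(a)]);uy=np.array([-ux[1],ux[0]])
def box(c,ux,uy,hx,hy,zs): return np.array([[*(c+i*hx*ux+j*hy*uy),z] for z in zs for i,j in((-1,-1),(1,-1),(1,1),(-1,1))])/1000
for n,f in(("side","pics/side0.png"),("top","pics/top0.png")):
    im=cv2.imread(f);S=4;x0,x1,y0,y1=(190,360,130,260) if n=="side" else (230,420,125,230)
    cr=cv2.resize(im[y0:y1,x0:x1],None,fx=S,fy=S,interpolation=cv2.INTER_CUBIC)
    def dr(B,col):
        p=((proj(n,B)+.5-[x0,y0])*S).astype(int)
        for k in range(0,len(p),4): cv2.polylines(cr,[p[k:k+4].reshape(-1,1,2)],True,col,1)
    c=np.array([563.2,19.5]);dr(box(c,ux,uy,80,55,(0,6)),(0,255,255));dr(box(c,ux,uy,6,33,(34,58)),(0,0,255))
    b=np.radians(9.1);vx=np.array([np.cos(b),np.sin(b)]);vy=np.array([-vx[1],vx[0]]);c=np.array([500.1,-291.5])
    dr(box(c,vx,vy,96,76,(0,54)),(0,255,0));dr(box(c,vx,vy,90,70,(54,)),(255,0,0))
    cv2.imwrite(f"pics/ov_{n}.png",cr)
togo([563.2,19.5,150])
E
```

```text
t 2.68 tcp [534.5 -28.4 231.1] yaw_y -17.89 zaxis [ 0.002  0.002 -1.   ] gap 0.589 F [ 0.1 -0.3  0. ]
tool-frame mm to goal [54.2 12.5 81.3]
```

View pics/ov_side.png

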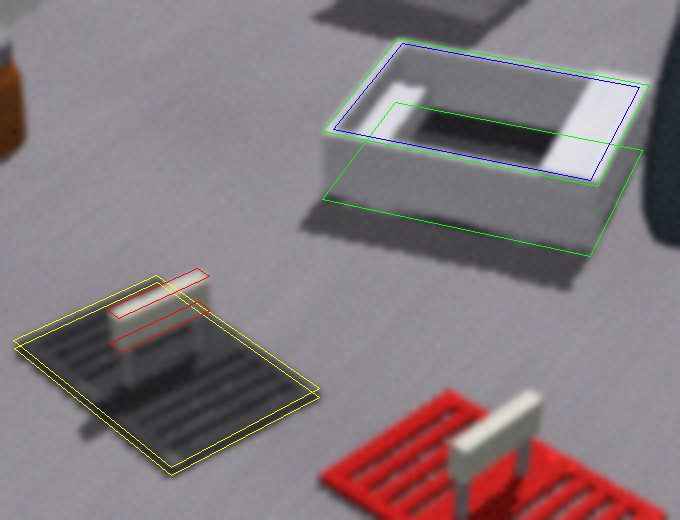

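View pics/ov_top.png

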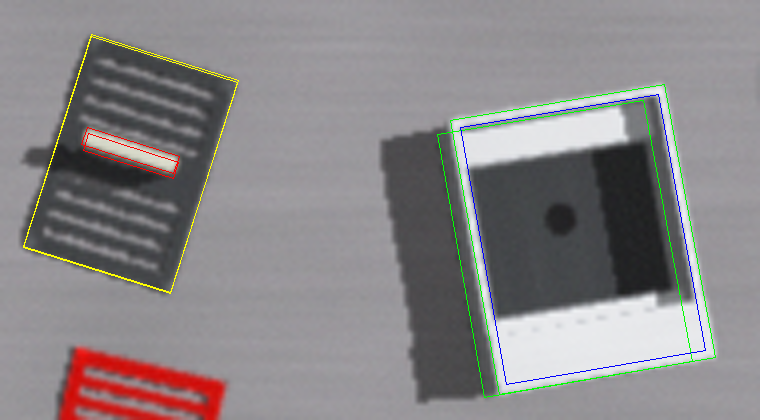

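Overlays of the estimated models on both views fit the grille, bar and tray to within about 2 mm (tray rim ~ (335–650, 40–185) in the side crop, bar at (160,295)). Next I'll approach above the handle.

{"name": "send_rows", "arguments": {"motion": [{"gripper":50,"travel":[18,4,0],"rotation":[0,0,0]},{"gripper":50,"travel":[18,4,20],"rotation":[0,0,0]},{"gripper":50,"travel":[18,4.5,30],"rotation":[0,0,0]},{"gripper":50,"travel":[0,0,30],"rotation":[0,0,0]},{"gripper":50,"travel":[0,0,30],"rotation":[0,0,0]},{"gripper":50,"travel":[0,0,20],"rotation":[0,0,0]},{"gripper":50,"travel":[0,0,0],"rotation":[0,0,0]},{"gripper":50,"travel":[0,0,0],"rotation":[0,0,0]}]}}

```text
t: 3.35
tcp_pos: [0.5602, 0.0149, 0.1003]
tool_rot: [0.81, 0.587, -0.001, -0.001]
force: [-0.1, -0.5, -0.2]
finger_gap: 0.587
```

```bash
python3 -c "
from h import *
togo([563.2,19.5,28])"
```

```text
t 3.35 tcp [560.2  14.9 100.3] yaw_y -18.15 zaxis [-0.003  0.    -1.   ] gap 0.587 F [-0.1 -0.5 -0.2]
tool-frame mm to goal [ 5.4  1.7 72.3]
```

Go down the remaining distance and close.

{"name": "send_rows", "arguments": {"motion": [{"gripper":50,"travel":[5.4,1.5,20],"rotation":[0,0,0]},{"gripper":50,"travel":[0,0,20],"rotation":[0,0,0]},{"gripper":50,"travel":[0,0,20],"rotation":[0,0,0]},{"gripper":50,"travel":[0,0,12],"rotation":[0,0,0]},{"gripper":50,"travel":[0,0,0],"rotation":[0,0,0]},{"gripper":0,"travel":[0,0,0],"rotation":[0,0,0]},{"gripper":0,"travel":[0,0,0],"rotation":[0,0,0]},{"gripper":0,"travel":[0,0,0],"rotation":[0,0,0]},{"gripper":0,"travel":[0,0,0],"rotation":[0,0,0]},{"gripper":0,"travel":[0,0,0],"rotation":[0,0,0]},{"gripper":0,"travel":[0,0,0],"rotation":[0,0,0]}], "newtons": 70}}

```text
t: 4.27
tcp_pos: [0.5651, 0.0196, 0.0309]
tool_rot: [0.81, 0.587, 0.001, 0.001]
force: [-0.4, -0.1, 6.5]
finger_gap: 0.126
```

```bash
python3 -c "
from h import *
togo([563.2,19.5,28])"
```

```text
t 4.27 tcp [565.1  19.6  30.9] yaw_y -18.13 zaxis [ 0.002 -0.    -1.   ] gap 0.126 F [-0.4 -0.1  6.5]
tool-frame mm to goal [-0.7 -1.8  2.9]
```

The opening is about 11 mm, so it holds the 12 mm bar. Now I'll lift and yaw.

{"name": "send_rows", "arguments": {"motion": [{"gripper":0,"travel":[0,0,-8],"rotation":[0,0,0]},{"gripper":0,"travel":[0,0,-15],"rotation":[0,0,0]},{"gripper":0,"travel":[0,0,-25],"rotation":[0,0,0]},{"gripper":0,"travel":[0,0,-25],"rotation":[0,0,0]},{"gripper":0,"travel":[0,0,-25],"rotation":[0,0,0]},{"gripper":0,"travel":[0,0,-25],"rotation":[0,0,0]},{"gripper":0,"travel":[0,0,-25],"rotation":[0,0,-4]},{"gripper":0,"travel":[0,0,0],"rotation":[0,0,-6]},{"gripper":0,"travel":[0,0,0],"rotation":[0,0,-6]},{"gripper":0,"travel":[0,0,0],"rotation":[0,0,-6]},{"gripper":0,"travel":[0,0,0],"rotation":[0,0,-5.3]},{"gripper":0,"travel":[0,0,0],"rotation":[0,0,0]}]}}

```text
t: 5.27
tcp_pos: [0.5637, 0.0199, 0.1776]
tool_rot: [0.648, 0.762, -0.0, -0.0]
force: [-0.1, -0.4, -2.3]
finger_gap: 0.128
```

```bash
python3 -c "
from h import *
togo([500,-291.5,180])
for n in ('top','side'): cv2.imwrite(f'pics/lift_{n}.png',manip.snapshot(n)[:,:,::-1])
a=[cv2.imread(f'pics/lift_{n}.png') for n in ('side','top')]
cv2.imwrite('pics/lift.png',np.hstack([cv2.resize(a[0][60:320,130:430],None,fx=1.33,fy=1.33),cv2.resize(a[1][60:320,130:430],None,fx=1.33,fy=1.33)]))
"
```

```text
t 5.27 tcp [563.7  19.9 177.6] yaw_y 9.26 zaxis [-0.  0. -1.] gap 0.128 F [-0.1 -0.4 -2.3]
tool-frame mm to goal [-297.1 -113.    -2.4]
```

View pics/lift.png

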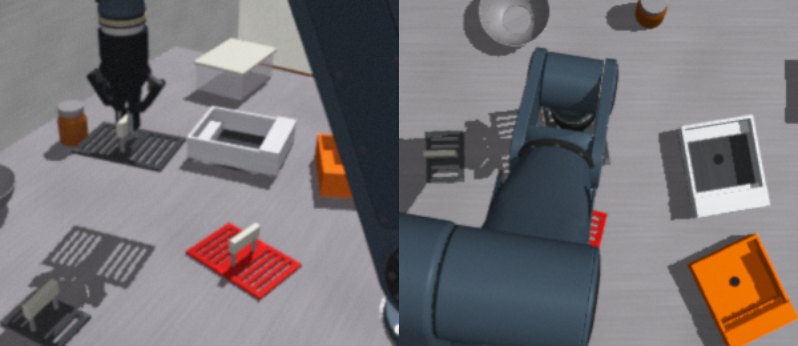

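It holds the grille level. Next I'll carry it to above the tray entry point and tilt it with the lip end low by 15°.

{"name": "send_rows", "arguments": {"motion": [{"gripper":0,"travel":[-15,-4.5,0],"rotation":[0,0,0]},{"gripper":0,"travel":[-27,-8,0],"rotation":[0,0,0]},{"gripper":0,"travel":[-28,-8.5,0],"rotation":[0,0,0]},{"gripper":0,"travel":[-28,-8.5,0],"rotation":[0,0,0]},{"gripper":0,"travel":[-28,-8.5,0],"rotation":[0,0,0]},{"gripper":0,"travel":[-28,-8.5,0],"rotation":[0,0,0]},{"gripper":0,"travel":[-28,-8.5,0],"rotation":[0,0,0]},{"gripper":0,"travel":[-28,-8.5,0],"rotation":[0,0,0]},{"gripper":0,"travel":[-28,-8.5,0],"rotation":[0,0,0]},{"gripper":0,"travel":[-28,-8.5,0],"rotation":[0,0,0]},{"gripper":0,"travel":[-21,-6.2,0],"rotation":[0,0,0]},{"gripper":0,"travel":[-10,-3,0],"rotation":[0,0,0]}]}}

```text
t: 6.37
tcp_pos: [0.5228, -0.2912, 0.1774]
tool_rot: [0.65, 0.76, -0.0, 0.001]
force: [0.2, 0.1, -2.1]
finger_gap: 0.129
```

{"name": "send_rows", "arguments": {"motion": [{"gripper":0,"travel":[0,0,0],"rotation":[-5,0,0]},{"gripper":0,"travel":[0,0,0],"rotation":[-5,0,0]},{"gripper":0,"travel":[0,0,0],"rotation":[-5,0,0]},{"gripper":0,"travel":[0,0,0],"rotation":[0,0,0]},{"gripper":0,"travel":[0,0,0],"rotation":[0,0,0]}]}}

```text
t: 6.78
tcp_pos: [0.5218, -0.2871, 0.177]
tool_rot: [0.644, 0.754, 0.099, 0.083]
force: [0.4, -0.4, -1.1]
finger_gap: 0.126
```

```bash
cat >> h.py <<'E'
b=np.radians(9.1);TR=np.array([[np.cos(b),-np.sin(b),0],[np.sin(b),np.cos(b),0],[0,0,1]]);TC=np.array([500.1,-291.5,0])
def tray(goal_tray):
    s=manip.sense();M=R.from_quat(s["tool_rot"]).as_matrix();p=TR.T@(s["tcp_pos"]*1000-TC)
    z=TR.T@M[:,2];print("TCP in tray",np.round(p,1),"tilt",round(np.degrees(np.arctan2(z[0],-z[2])),2),"side tilt",round(np.degrees(z[1]),2))
    g=TR.T@M[:,1];c=p+31*z-80*g;print("low corner",np.round(c,1),"far corner",np.round(c+160*g,1))
    togo(TC+TR@np.array(goal_tray))
E
python3 - <<'E'
from h import *
tray([23.3,0,100])
for n in ('top','side'): cv2.imwrite(f'pics/tilt_{n}.png',manip.snapshot(n)[:,:,::-1])
a=[cv2.imread(f'pics/tilt_{n}.png') for n in ('side','top')]
cv2.imwrite('pics/tilt.png',np.hstack([cv2.resize(a[0][60:260,200:400],None,fx=2,fy=2),cv2.resize(a[1][100:300,290:490],None,fx=2,fy=2)]))
E
```

```text
TCP in tray [ 22.2   0.9 177. ] tilt 14.84 side tilt 0.12
low corner [-47.2   1.1 126.6] far corner [107.4   0.9 167.6]
t 6.78 tcp [ 521.8 -287.1  177. ] yaw_y 9.01 zaxis [ 0.253  0.043 -0.967] gap 0.126 F [ 0.4 -0.4 -1.1]
tool-frame mm to goal [ -1.1 -18.6  74.7]
```

View pics/tilt.png

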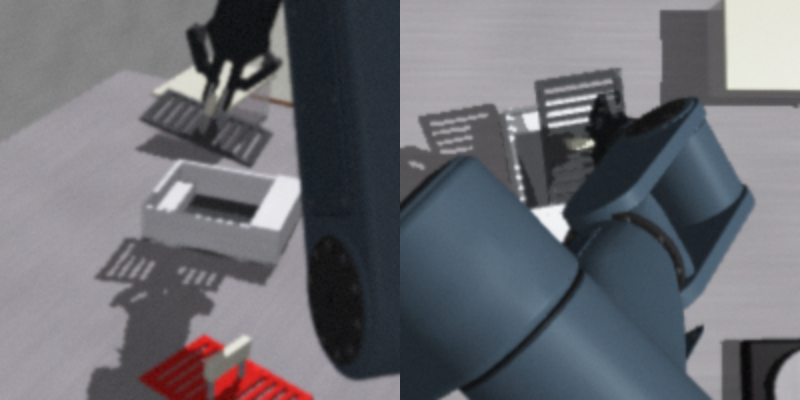

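The grille is tilted about 15°, lip end low, over the well (side view: grille at (205,125), tray at (225,205)). Now straight down.

{"name": "send_rows", "arguments": {"motion": [{"gripper":0,"travel":[-0.9,-3.8,15],"rotation":[0,0,0]},{"gripper":0,"travel":[0,-3.8,14.5],"rotation":[0,0,0]},{"gripper":0,"travel":[0,-3.8,14.5],"rotation":[0,0,0]},{"gripper":0,"travel":[0,-3.8,14.5],"rotation":[0,0,0]},{"gripper":0,"travel":[0,-2.6,9.7],"rotation":[0,0,0]},{"gripper":0,"travel":[0,-2.6,9.7],"rotation":[0,0,0]},{"gripper":0,"travel":[0,0,0],"rotation":[0,0,0]},{"gripper":0,"travel":[0,0,0],"rotation":[0,0,0]}]}}

```text
t: 7.55
tcp_pos: [0.524, -0.2883, 0.0965]
tool_rot: [0.643, 0.755, 0.099, 0.084]
force: [-0.1, -0.1, -1.6]
finger_gap: 0.127
```

```bash
python3 - <<'E'
from h import *
tray([-13.8,0,84.6])
cv2.imwrite('pics/entry.png',cv2.resize(manip.snapshot("side")[80:230,230:380,::-1],None,fx=4,fy=4,interpolation=cv2.INTER_CUBIC))
E
```

```text
TCP in tray [24.1 -0.6 96.5] tilt 14.98 side tilt 0.06
low corner [-45.2  -0.7  45.8] far corner [109.4  -0.5  87.2]
t 7.55 tcp [ 524.  -288.3   96.5] yaw_y 9.19 zaxis [ 0.255  0.042 -0.966] gap 0.127 F [-0.1 -0.1 -1.6]
tool-frame mm to goal [  0.7 -39.7   1.7]
```

View pics/entry.png

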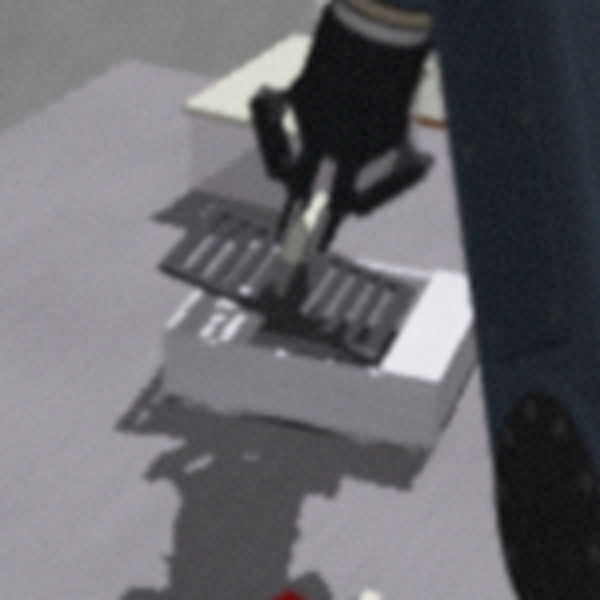

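{"name": "send_rows", "arguments": {"motion": [{"gripper":0,"travel":[0.3,-1.4,5],"rotation":[0,0,0]},{"gripper":0,"travel":[0.3,-1.5,5.5],"rotation":[0,0,0]},{"gripper":0,"travel":[0,0,0],"rotation":[0,0,0]},{"gripper":0,"travel":[0,-6,-1.6],"rotation":[0,0,0]},{"gripper":0,"travel":[0,-6,-1.6],"rotation":[0,0,0]},{"gripper":0,"travel":[0,-6,-1.6],"rotation":[0,0,0]},{"gripper":0,"travel":[0,-6,-1.6],"rotation":[0,0,0]},{"gripper":0,"travel":[0,-6,-1.6],"rotation":[0,0,0]},{"gripper":0,"travel":[0,0,0],"rotation":[0,0,0]},{"gripper":0,"travel":[0,0,0],"rotation":[0,0,0]}]}}

```text
t: 8.43
tcp_pos: [0.4923, -0.2932, 0.086]
tool_rot: [0.643, 0.754, 0.099, 0.085]
force: [0.9, 0.5, -2.2]
finger_gap: 0.127
```

```bash
python3 - <<'E'
from h import *
tray([-13.8,0,83.6])
E
```

```text
TCP in tray [-8.  -0.5 86. ] tilt 15.0 side tilt 0.0
low corner [-77.2  -0.5  35.3] far corner [77.3 -0.5 76.8]
t 8.43 tcp [ 492.3 -293.2   86. ] yaw_y 9.1 zaxis [ 0.256  0.041 -0.966] gap 0.127 F [ 0.9  0.5 -2.2]
tool-frame mm to goal [ 0.5 -6.3  0.8]
```

No contact so far. I'll slide 5 mm further under the lip and then rotate down about the tucked edge to about 5°.

{"name": "send_rows", "arguments": {"motion": [{"gripper":0,"travel":[0.2,-2.9,0.3],"rotation":[0,0,0]},{"gripper":0,"travel":[0.2,-2.9,0.3],"rotation":[0,0,0]},{"gripper":0,"travel":[0,0,0],"rotation":[0,0,0]},{"gripper":0,"travel":[0,1.35,3.45],"rotation":[2.5,0,0]},{"gripper":0,"travel":[0,1.35,3.45],"rotation":[2.5,0,0]},{"gripper":0,"travel":[0,1.35,3.45],"rotation":[2.5,0,0]},{"gripper":0,"travel":[0,1.35,3.45],"rotation":[2.5,0,0]},{"gripper":0,"travel":[0,0,0],"rotation":[0,0,0]},{"gripper":0,"travel":[0,0,0],"rotation":[0,0,0]}]}}

```text
t: 9.18
tcp_pos: [0.4958, -0.2917, 0.0711]
tool_rot: [0.647, 0.761, 0.034, 0.028]
force: [-0.1, -0.9, -2.3]
finger_gap: 0.125
```

```bash
python3 - <<'E'
from h import *
tray([-2,0,61.5])
E
```

```text
TCP in tray [-4.3  0.5 71.1] tilt 5.06 side tilt 0.03
low corner [-81.2   0.3  33.2] far corner [78.1  0.7 47.3]
t 9.18 tcp [ 495.8 -291.7   71.1] yaw_y 9.25 zaxis [ 0.087  0.014 -0.996] gap 0.125 F [-0.1 -0.9 -2.3]
tool-frame mm to goal [-0.5  1.4  9.8]
```

{"name": "send_rows", "arguments": {"motion": [{"gripper":0,"travel":[-0.2,1.35,3.45],"rotation":[2.5,0,0]},{"gripper":0,"travel":[-0.2,1.35,3.45],"rotation":[2.5,0,0]},{"gripper":0,"travel":[0,0,1],"rotation":[0,0,0]},{"gripper":0,"travel":[0,0,1],"rotation":[0,0,0]},{"gripper":0,"travel":[0,0,1],"rotation":[0,0,0]},{"gripper":0,"travel":[0,0,0],"rotation":[0,0,0]},{"gripper":0,"travel":[0,0,0],"rotation":[0,0,0]}]}}

```text
t: 9.77
tcp_pos: [0.4977, -0.292, 0.0616]
tool_rot: [0.649, 0.761, 0.0, -0.0]
force: [1.0, 0.2, -2.4]
finger_gap: 0.128
```

```bash
python3 - <<'E'
from h import *
tray([-2,0,61])
cv2.imwrite('pics/seat.png',cv2.resize(manip.snapshot("side")[80:230,230:380,::-1],None,fx=4,fy=4,interpolation=cv2.INTER_CUBIC))
E
```

```text
TCP in tray [-2.5 -0.1 61.6] tilt 0.01 side tilt 0.04
low corner [-82.5  -0.2  30.6] far corner [77.5 -0.1 30.6]
t 9.77 tcp [ 497.7 -292.    61.6] yaw_y 9.12 zaxis [-0.     0.001 -1.   ] gap 0.128 F [ 1.   0.2 -2.4]
tool-frame mm to goal [0.1 0.5 0.6]
```

View pics/seat.png

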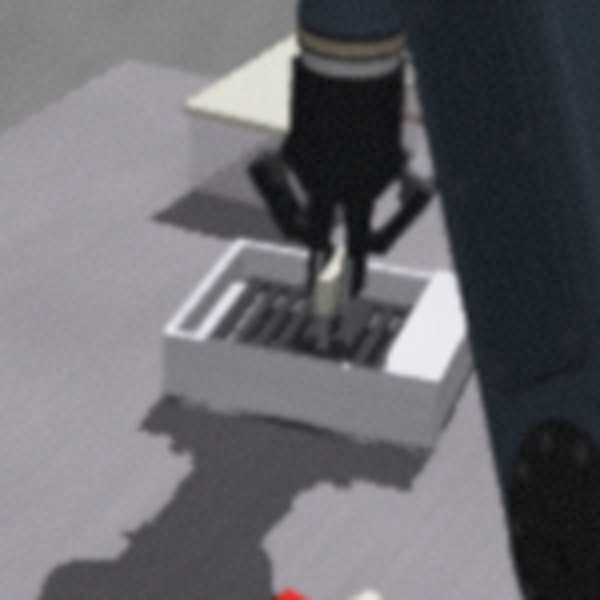

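The grille is level inside the rim and under the lip, with its weight still on the gripper. I'll lower it by small steps to contact.

{"name": "send_rows", "arguments": {"motion": [{"gripper":0,"travel":[0,0,0.7],"rotation":[0,0,0]},{"gripper":0,"travel":[0,0,0.7],"rotation":[0,0,0]},{"gripper":0,"travel":[0,0,0],"rotation":[0,0,0]},{"gripper":0,"travel":[0,0,0],"rotation":[0,0,0]}]}}

```text
t: 10.15
tcp_pos: [0.4982, -0.2923, 0.0609]
tool_rot: [0.648, 0.761, -0.0, 0.0]
force: [-3.7, -0.1, 5.0]
finger_gap: 0.13
```

Contact: the upward force shows the ledges are carrying it. Now I'll open and retreat straight up.

{"name": "send_rows", "arguments": {"motion": [{"gripper":40,"travel":[0,0,0],"rotation":[0,0,0]},{"gripper":40,"travel":[0,0,0],"rotation":[0,0,0]},{"gripper":40,"travel":[0,0,0],"rotation":[0,0,0]},{"gripper":40,"travel":[0,0,0],"rotation":[0,0,0]},{"gripper":40,"travel":[0,0,-10],"rotation":[0,0,0]},{"gripper":40,"travel":[0,0,-20],"rotation":[0,0,0]},{"gripper":40,"travel":[0,0,-30],"rotation":[0,0,0]},{"gripper":40,"travel":[0,0,-30],"rotation":[0,0,0]},{"gripper":40,"travel":[0,0,-30],"rotation":[0,0,0]},{"gripper":40,"travel":[0,0,-30],"rotation":[0,0,0]},{"gripper":40,"travel":[0,0,0],"rotation":[0,0,0]},{"gripper":40,"travel":[0,0,0],"rotation":[0,0,0]}]}}

```text
t: 11.15
tcp_pos: [0.4995, -0.2929, 0.2129]
tool_rot: [0.648, 0.761, -0.0, 0.003]
force: [0.3, 0.6, 0.0]
finger_gap: 0.466
```

{"name": "send_rows", "arguments": {"motion": [{"gripper":40,"travel":[25,0,0],"rotation":[0,0,0]},{"gripper":40,"travel":[25,0,0],"rotation":[0,0,0]},{"gripper":40,"travel":[25,0,0],"rotation":[0,0,0]},{"gripper":40,"travel":[25,0,0],"rotation":[0,0,0]},{"gripper":40,"travel":[25,0,0],"rotation":[0,0,0]},{"gripper":40,"travel":[25,0,0],"rotation":[0,0,0]},{"gripper":40,"travel":[25,0,0],"rotation":[0,0,0]},{"gripper":40,"travel":[25,0,0],"rotation":[0,0,0]},{"gripper":40,"travel":[25,0,0],"rotation":[0,0,0]},{"gripper":40,"travel":[25,0,0],"rotation":[0,0,0]},{"gripper":40,"travel":[0,0,0],"rotation":[0,0,0]},{"gripper":40,"travel":[0,0,0],"rotation":[0,0,0]}]}}

```text
t: 12.15
tcp_pos: [0.4572, -0.0439, 0.2092]
tool_rot: [0.647, 0.762, -0.001, -0.001]
force: [1.6, -1.0, 0.3]
finger_gap: 0.468
```

```bash
python3 - <<'E'
from h import *
O=[]
vx,vy=TR[:,0],TR[:,1]
for n,(x0,y0) in(("side",(230,90)),("top",(320,130))):
    im=np.ascontiguousarray(manip.snapshot(n)[:,:,::-1]);cv2.imwrite(f"pics/fin_{n}.png",im)
    cr=cv2.resize(im[y0:y0+110,x0:x0+110],None,fx=3.6,fy=3.6,interpolation=cv2.INTER_CUBIC)
    for z in(64,88):
        B=np.array([TC+i*6*vx+j*33*vy+[0,0,z] for i,j in((-1,-1),(1,-1),(1,1),(-1,1))])/1000
        cv2.polylines(cr,[((proj(n,B)+.5-[x0,y0])*3.6).astype(np.int32).reshape(-1,1,2)],True,(0,0,255),1)
    O.append(cr)
cv2.imwrite("pics/fin.png",np.hstack(O))
s=manip.sense();print(s["t"],s["tcp_pos"],s["force"])
E
```

```text
12.25 [ 0.45854276 -0.04557343  0.20965484] [-0.32865063 -0.81720205 -0.69653896]
```

View pics/fin.png

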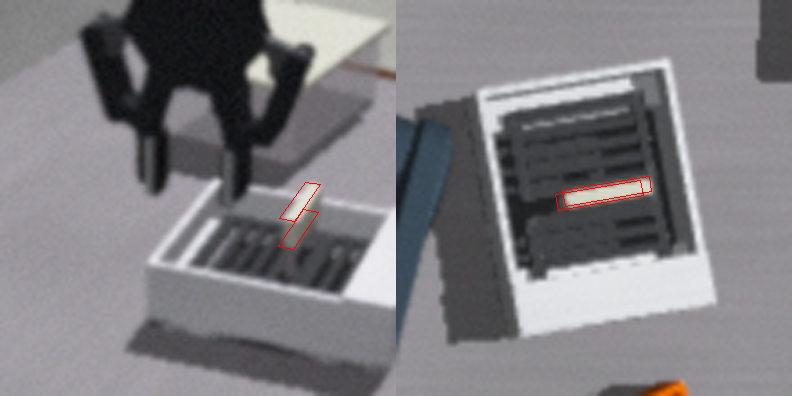

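The released bar lies within a few mm of the predicted seated position in both views: (300,215) in the side half and (605,193) in the top half. The robot-side edge is hidden under the lip, so I'm handing in.

```bash
python3 -c "
from station import manip
print(manip.sign_off())"
```

```text
the job is handed in; nothing more can be done
None
```

The larger dark grille is back in the drip tray and the job is handed in at about 12.3 s of the 45 s allowed; the simulator reports no verdict.

I gripped it by its handle and tilted it 15° with the lip end low. I slid that edge under the lip without any contact force, then lowered the other end about it to level. When the ledges took the load (5 N upward) I let go and backed the arm off.

Last checks:
- **Position:** just before release the tool was about 2.5 mm along and 0.1 mm across from the tray's centre, and level to within 0.1°. After release, the handle bar matches the centred, seated position (76 mm) to within a few mm in both camera views.
- **Under the lip:** the robot-side edge is hidden by the lip in the final picture.
- **Robot clear:** it read under 1.2 N and touched nothing.
- **Other objects:** I did not reach for the smaller grille or the red and orange look-alikes. I did not measure the smaller grille's position again at the end.

No check failed or disagreed. The only error was my first move call, which was refused because its rows were incomplete; nothing moved.

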